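# Clear the well and press the sunken reset

## Task

A welded steel hub has been left over the reset well of the grey weld station: with the outside of the fingers push the hub along its channel, sliding it and never picking it up, until it rests against the end stop. Then reach a fingertip down into the uncovered well, press the sunken reset key all the way down, keep it down for about two seconds and let it spring back. Do not press the raised start button beside the channel, and leave the other things on the bench and station where they are.

Things in the scene. Friction and masses are not known exactly. Their poses are not given: they have to be found in the camera images.
- station: fixed low grey box 180 (x) x 300 (y) x 60 mm high; origin: centre of its underside, z up. On its flat deck a channel 98 mm wide runs along its y, centred at x = -30 mm, between aluminium rails 6 mm wide, 8 mm high. The +y end has the end stop, the -y end is open. The side deck (x = 28 to 90 mm) carries the start button, a nozzle and a lamp (18 mm across, 8 mm high, at x 58, y -120)
- well_mouth (a point): centre of the mouth of the reset well, in the plane of the station's deck, at the station's x = -30, y = -70 mm, 60 mm above the bench. A round vertical bore 50 mm wide and 34 mm deep, hidden under the hub at the start
- stop_face (a point): middle of the end stop's face that looks to the station's -y, 10 mm above the deck, at the station's x = -30, y = +130 mm. The stop is a bar across the channel 10 mm thick and 22 mm high
- hub: loose turned steel hub, about 0.4 to 0.8 kg: a round flange 90 mm across and 12 mm thick with a coaxial round boss 45 mm across on top, 45 mm tall in all; its top is closed. Origin: centre of its underside. It stands in the channel over the well, with 4 mm play to each rail. Against the end stop its centre is 45 mm short of the stop's face. A push of some 2 to 8 N slides it
- reset_top (a point): centre of the top of the reset key, a round grey plastic key 32 mm across on the axis of the well; its top lies 20 mm below the deck when released. It moves straight down
- reset (a joint): travel of the reset key in m, 0 released to 0.006 fully down; sprung: starts to move at about 2 N, fully down at about 6 N, and springs back when let go
- start (a joint): travel of the start button in m, 0 released to 0.005 fully down. Not to be pressed
- start_top (a point): centre of the top of the start button, a raised round grey button 26 mm across in a black collar 42 mm across, standing 21 mm above the side deck, at the station's x = 58, y = 90 mm
- nozzle: copper torch nozzle, 24 mm across, 45 mm tall, standing on the station's side deck (origin: centre of its underside). A bystander
- spray: spray can, 52 mm across, 170 mm tall, standing on the bench (origin: centre of its underside). A bystander
- collar: steel tube collar, 90 mm across, 40 mm high, flat on the bench (origin: centre of its underside). A bystander
- coupon: steel plate 100 x 50 x 10 mm flat on the bench (origin: centre of its underside). A bystander
- tips_jar: small jar, 64 mm across, 75 mm tall (origin: centre of its underside). A bystander
- wrench: wrench lying on the bench. A bystander
- magnet: square welding magnet 80 x 80 x 26 mm flat on the bench (origin: centre of its underside). A bystander
Not all that is in view belongs to the job. Leave any blue or red look-alike of the hub alone.

How it is judged:
By the outcome, as a careful person would: the job done as asked, in the order asked, and still so for the second after the job is handed in, with the robot touching nothing.
It also fails if it takes over 54 s, if anything falls off the work surface, if the arm or the gripper's body presses on something with over 40 N, if the wrist force passes 120 N, or if a joint passes its speed limit or range.

## Robot

A 6-joint arm with a two-finger parallel gripper is mounted at the origin on the work surface. World frame = base frame: x ahead of the robot, y to its left, z up, the work surface at z = 0. Lengths are in m, angles in degrees, forces in N, time in s.
With the tool pointing down it reaches from about 0.25 to 0.725 m from the base axis. Payload 4 kg.
Tool frame: the origin (TCP) lies midway between the tips of the shut fingers; the grasp point (between the pads) lies 19 mm behind it; z points along the fingers, y is the direction in which the jaws open and shut (so a half turn about z gives the same grasp; the last joint's range is limited). The gripper opens to 85 mm and grips with 20 to 120 N. Pads are 22 mm wide; open, the fingers measure 114 mm over their backs; the gripper's body (76 mm by 85 mm) begins 54 mm behind the grasp point. The pads swing forward as they close: fully open they stand 13 mm farther back than shut.
Start: joints at [0, 13.785, 0.286, 76.501, 0, 90], TCP at [0.5, -0, 0.231] pointing down, gripper open.
Joint ranges: [-155.79, 155.79], [-60.16, 107.12], [-62.33, 73.08], [-114, 123.19], [-81.49, 82.49], [-180, 180]. Speed limits (degrees/s): [159.86, 159.86, 180, 180, 180, 180].

## Interface

Orientations are given as a 3x3 rotation matrix whose columns are the frame's x, y, z axes.
In Python, from station import robot, read_camera, camera_info, sign_off, masks_of, pinpoint gives the robot as it stands.
- The arm moves only by the tool carry_out, never from a script. Its argument "deltas" is a list of rows, each a list of 7 numbers: the opening, from -1 (shut) to 1 (fully open), then the shift along the world's x, y, z in mm, then the turn, a rotation vector about the world's x, y, z in degrees. In form: [[gripper, tx, ty, tz, ax, ay, az], ...]. A call has 1 to 12 rows; each row shifts and turns the pose as measured when the row begins; what a row does not reach is not made up. A row lasts 1/10 s, in which the tool goes at most 50 mm and 8.59 degrees, less where a joint would pass 70% of its speed; a pose out of reach is approached as far as the arm can. A call is refused whole if a number of a shift passes 50 or a number of a turn 8.59, either way. A call with a gripper value outside its range is refused whole. The fingers move at their own pace and stop on an object; "grip_force" is the grip in N (left out, the last holds). Time passes only in rows, so rows that do not move let the fingers close. It gives the time, the measured TCP pose, the force and the opening at its end, in the units of the state.
- robot.observe(): the state, without advancing time (a new reading comes with each control period).
- read_camera(name): name is "scene" or "side" or "wrist"; returns (picture, depth): 384x512x3 uint8, red, green, blue; 384x512 float32, m along the optical axis (not along the pixel's ray), 0 where there is no reading.
- camera_info(name): a dict with "fx", "fy", "cx", "cy" (pixels), "k1" (the pictures are not rectified: a ray, as slopes to the right and down, at radius r is drawn at 1 + k1 r^2 times it, then the intrinsics apply), "extrinsics" (4x4, takes a point from camera to world coordinates). Camera axes: x right, y up, looking along -z (the intrinsics and any distortion apply to the point x, -y, -z); pixel columns grow to the right and rows downward; lengths in m; the calibration is good to about 2 mm. A picture is of the moment at which its call begins: read the wrist's pose just before it. camera_info takes no time and is no camera call; for the wrist camera it gives the pose at the moment of the call.
- sign_off(): hands the job in, once; it reports no verdict.
Trained networks look in the newest picture that a camera, given by its name, has taken for a name from the list of things; names that differ only in an ending like _2 or _b are one class to them, and where a whole thing is asked for, a point or a joint stands for the part that bears it (a point fixed in the world has none). Each returns a list of dicts, best first, with "confidence" (0 to 1); they miss things now and then, are a little off and sometimes report something else, mostly with a low value. They report only what shows in the picture. A call takes as long as a camera call. They do not tell look-alikes from the thing itself.
- masks_of(camera, query): "region" (384x512 bool, what is visible of it) and "box" ([left, top, width, height] in pixels, round what is visible of it).
- pinpoint(camera, query): "at" ([row, column] in pixels: a listed point, or the origin of a listed thing).
The state is a dict: "t": time; "q": joint angles; "joint_vel": joint speeds; "joint_efforts": joint torques, N m; "eef_pos": TCP position; "tcp_rot": TCP orientation; "contact_force": force on the tool from outside, world axes, zero at the start; "wrist_torque": the same for the moment, N m; "grip_width": opening from 0.0 (shut) to 1.0 (fully open).
Only numpy, scipy, OpenCV 4.12 (cv2) and the standard library are available. Lean on these libraries where they do the work, as an engineer would, in place of code of your own. Each camera call takes 0.05 s, during which the arm holds its last target. There are 200 camera calls.

## Working session

There is one attempt and no reset: what is moved stays moved. The work goes in short steps, Python scripts to look and compute and a tool call to move; the robot and the scene stay as the last step left them, time stands still between calls to the robot, and variables do not carry over. Pictures are saved under pics/ and viewed, about 8 in all and at most 12, crops included, and the job is handed in when it is done.

Besides the shell and the picture viewer there is one more tool, called after ">>>" by a JSON object that holds its "fn" and its "kwargs". carry_out: Moves the arm, as the interface text tells. Its arguments: {"type":"object","properties":{"deltas":{"type":"array"},"grip_force":{"type":"number"}},"required":["deltas"]}

```bash
mkdir -p pics; ls
cat > h.py <<'E'
import numpy as np, cv2
from station import robot, read_camera, camera_info, sign_off, masks_of, pinpoint
def world(ci, row, col, z=None, d=None):
    K=np.array([[ci['fx'],0,ci['cx']],[0,ci['fy'],ci['cy']],[0,0,1.]])
    u=cv2.undistortPoints(np.array([[[col,row]]],float),K,np.array([ci['k1'],0,0,0,0.]))[0,0]
    E=np.array(ci['extrinsics']); r=E[:3,:3]@np.array([u[0],-u[1],-1.]); o=E[:3,3]
    s=d if d is not None else (z-o[2])/r[2]
    return o+s*r
def proj(ci,P):
    E=np.array(ci['extrinsics']); p=E[:3,:3].T@(np.array(P)-E[:3,3]); a=np.array([p[0]/-p[2],-p[1]/-p[2]])
    a=a*(1+ci['k1']*(a@a)); return [ci['cy']+ci['fy']*a[1], ci['cx']+ci['fx']*a[0]]
E
python3 - <<'E'
from h import *
ims=[]
for c in ['scene','side']:
    p,d=read_camera(c); ims.append(p); ci=camera_info(c)
    print(c,np.round(np.array(ci['extrinsics']),3).tolist(),ci['fx'],ci['k1'])
    for q,z in [('well_mouth',.06),('stop_face',.07),('hub',.06),('start_top',.081),('nozzle',.06),('station',0)]:
        for r in pinpoint(c,q)[:3]:
            print(q,round(r['confidence'],2),np.round(r['at']),np.round(world(ci,*r['at'],z=z),3))
    cv2.imwrite(f'pics/{c}0.png',cv2.resize(p[:,:,::-1],(800,600)))
print(robot.observe()['t'])
E
```

```text
pics
scene [[-0.71, -0.404, 0.576, 1.104], [0.704, -0.396, 0.59, 0.594], [-0.01, 0.824, 0.566, 0.656], [0.0, 0.0, 0.0, 1.0]] 395.32827636361947 -0.13803646923653537
well_mouth 0.59 [206. 267.] [0.518 0.016 0.06 ]
stop_face 0.69 [257. 302.] [0.605 0.209 0.07 ]
stop_face 0.63 [252. 258.] [0.662 0.13  0.07 ]
hub 0.94 [185. 285.] [ 0.411 -0.02   0.06 ]
hub 0.91 [216. 266.] [0.546 0.042 0.06 ]
hub 0.73 [215. 191.] [ 0.677 -0.094  0.06 ]
start_top 0.62 [254. 258.] [0.674 0.143 0.081]
nozzle 0.69 [232. 246.] [0.625 0.055 0.06 ]
station 0.81 [246. 262.] [0.587 0.068 0.   ]
side [[0.748, 0.367, -0.552, -0.106], [-0.663, 0.439, -0.606, -0.676], [0.02, 0.82, 0.572, 0.697], [0.0, 0.0, 0.0, 1.0]] 393.06321442321996 -0.1203194114128827
well_mouth 0.78 [185. 259.] [0.541 0.037 0.06 ]
stop_face 0.67 [155. 238.] [0.594 0.201 0.07 ]
stop_face 0.6 [188. 259.] [0.523 0.017 0.07 ]
hub 0.76 [226. 207.] [ 0.314 -0.019  0.06 ]
hub 0.76 [224. 330.] [ 0.56  -0.218  0.06 ]
hub 0.71 [183. 258.] [0.546 0.048 0.06 ]
start_top 0.56 [154. 269.] [0.664 0.131 0.081]
nozzle 0.44 [173. 277.] [0.628 0.053 0.06 ]
station 0.86 [189. 259.] [0.587 0.089 0.   ]
station 0.62 [268. 398.] [ 0.621 -0.402  0.   ]
0.7
```

View pics/scene0.png

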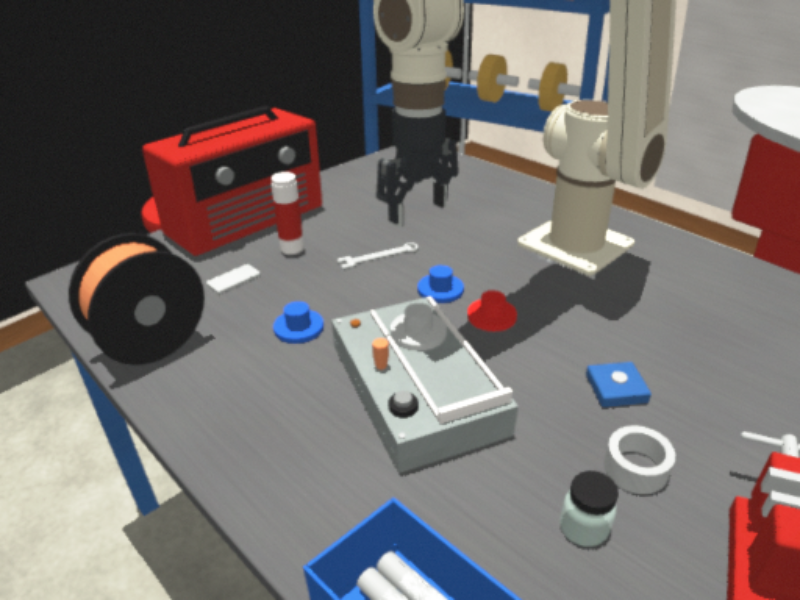

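View pics/side0.png

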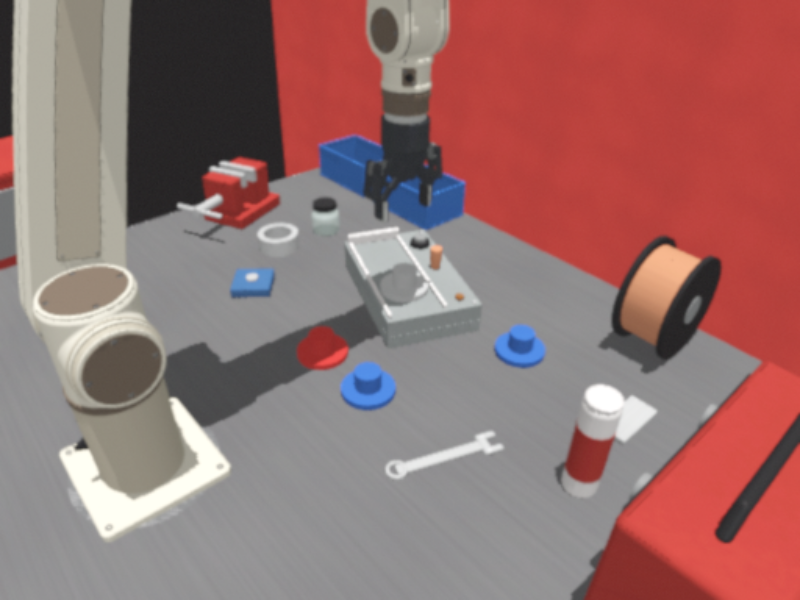

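Candidates in the scene view (800×600 pixels):
- Grey hub on the station at (418,322).
- Blue look-alikes at (297,322) and (440,283).
- Red cone at (492,308).

By the description I choose the grey one in the channel. Next is a close check from the wrist camera.

Run:
```python
from h import *
s=robot.observe(); print(np.round(s['eef_pos'],4),np.round(s['tcp_rot'],3).tolist(),s['contact_force'])
c='wrist'; ci=camera_info(c); p,d=read_camera(c)
print(np.round(np.array(ci['extrinsics']),3).tolist())
for q,z in [('well_mouth',.06),('stop_face',.07),('hub',.06),('start_top',.081),('nozzle',.06),('station',0)]:
    for r in pinpoint(c,q)[:3]:
        print(q,round(r['confidence'],2),np.round(r['at']),np.round(world(ci,*r['at'],z=z),3))
cv2.imwrite('pics/w0.png',cv2.resize(p[:,:,::-1],(800,600)))
```

```text
[ 0.5    -0.      0.2314] [[-0.0, 1.0, 0.0], [1.0, 0.0, -0.0], [-0.0, 0.0, -1.0]] [-0.27657955  0.77078627 -0.35668064]
[[1.0, -0.002, 0.001, 0.501], [0.001, 0.954, 0.298, 0.076], [-0.002, -0.298, 0.954, 0.373], [0.0, 0.0, 0.0, 1.0]]
well_mouth 0.25 [ 99. 319.] [0.572 0.077 0.06 ]
hub 0.97 [217. 151.] [ 0.377 -0.06   0.06 ]
hub 0.94 [136. 288.] [0.54  0.037 0.06 ]
hub 0.92 [273. 330.] [ 0.601 -0.138  0.06 ]
start_top 0.67 [ 34. 429.] [0.671 0.141 0.081]
nozzle 0.97 [120. 376.] [0.635 0.056 0.06 ]
station 0.94 [ 98. 315.] [0.58  0.078 0.   ]
```

View pics/w0.png

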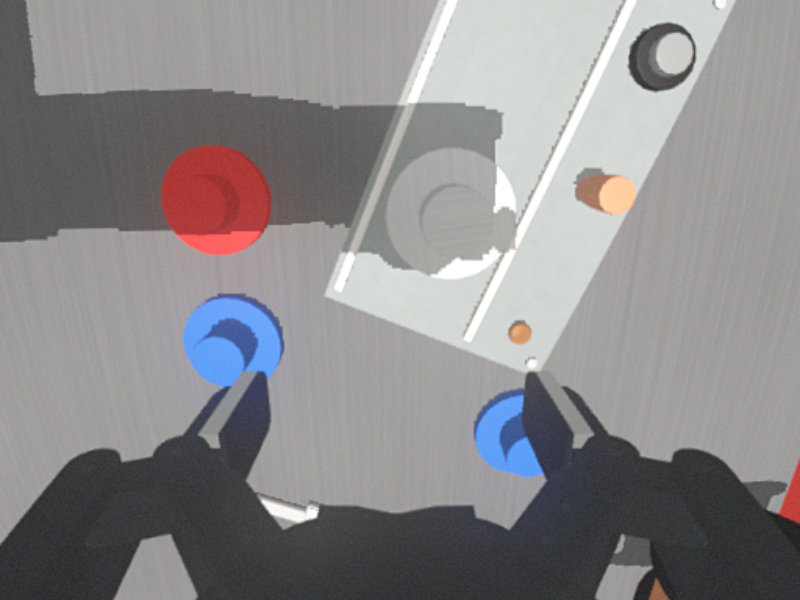

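The grey hub sits at (450,215) in the wrist picture, on the station between the rails. The blue ones at (232,340) and (520,430) and the red one at (215,200) are off the station. Next I'll fit the station pose to visible features.

```bash
cat > fit.py <<'E'
from h import *
from scipy.optimize import least_squares
def fit(ci,obs):  # obs: list of (station xyz mm, col800,row800)
    W=np.array([world(ci,(v+.5)*.64-.5,(u+.5)*.64-.5,z=X[2]/1000)[:2] for X,u,v in obs])
    S=np.array([X[:2] for X,_,_ in obs])/1000
    def f(p):
        c,s=np.cos(p[2]),np.sin(p[2]); return ((S@np.array([[c,s],[-s,c]])+p[:2])-W).ravel()
    r=least_squares(f,[.58,.08,-.35]); return r.x, np.round(r.fun.reshape(-1,2)*1000,1)
def st(p,X):
    c,s=np.cos(p[2]),np.sin(p[2]); X=np.array(X)/1000; return np.array([p[0]+c*X[0]-s*X[1],p[1]+s*X[0]+c*X[1]])
E
python3 - <<'E'
from fit import *
ci=camera_info('wrist')
p,res=fit(ci,[((-90,-150,60),326,295),((90,-150,60),541,374),((58,-120,68),520,333),((58,90,81),673,53),((22,-150,68),470,340),((-82,-150,68),340,290)])
print(p[:2],np.degrees(p[2]),res.tolist())
for n,X in [('well',(-30,-70)),('prepush',(-30,-138)),('end',(-30,25)),('stop',(-30,130))]: print(n,st(p,X).round(4))
E
```

```text
[0.58951025 0.08463485] -22.374236723634084 [[0.6, 3.7], [-1.0, 1.1], [3.4, 2.3], [4.6, 4.6], [-3.9, -6.1], [-3.7, -5.7]]
well [0.5351 0.0313]
prepush [ 0.5092 -0.0316]
end [0.5713 0.1192]
stop [0.6113 0.2163]
```

>>> {"fn": "carry_out", "kwargs": {"deltas": [[-1,15,12,12,0,0,-5.6],[-1,15,12,12,0,0,-5.6],[-1,15,12,12,0,0,-5.6],[-1,15,12,12,0,0,-5.6],[-1,0,0,0,0,0,0],[-1,0,0,0,0,0,0]]}}

```text
t: 1.65
eef_pos: [0.5603, 0.0491, 0.2797]
tcp_rot: [[0.395, 0.919, -0.003], [0.919, -0.395, 0.001], [-0.0, -0.003, -1.0]]
contact_force: [-0.5, 0.4, -0.2]
grip_width: 0.0
```

Run:
```python
from h import *
s=robot.observe(); print(s['t'],np.round(s['eef_pos'],4),np.round(s['tcp_rot'],3).tolist(),s['contact_force'],s['grip_width'])
c='wrist'; ci=camera_info(c); p,d=read_camera(c); np.save('ci.npy',ci,allow_pickle=True); np.save('d.npy',d)
for q,z in [('well_mouth',.06),('stop_face',.07),('hub',.06),('start_top',.081),('nozzle',.06),('station',0)]:
    for r in pinpoint(c,q)[:2]:
        print(q,round(r['confidence'],2),np.round(r['at']),np.round(world(ci,*r['at'],z=z),3))
cv2.imwrite('pics/w1.png',cv2.resize(p[:,:,::-1],(800,600)))
```

```text
1.65 [0.5603 0.0491 0.2797] [[0.395, 0.919, -0.003], [0.919, -0.395, 0.001], [-0.0, -0.003, -1.0]] [-0.45326336  0.35842355 -0.17758478] 0.000328671089176054
stop_face 0.74 [ 15. 237.] [0.61  0.212 0.07 ]
hub 0.98 [178. 241.] [0.536 0.033 0.06 ]
hub 0.94 [266. 174.] [ 0.388 -0.052  0.06 ]
start_top 0.78 [ 55. 316.] [0.675 0.136 0.081]
nozzle 0.56 [132. 306.] [0.637 0.056 0.06 ]
station 0.77 [126. 259.] [0.584 0.082 0.   ]
```

View pics/w1.png

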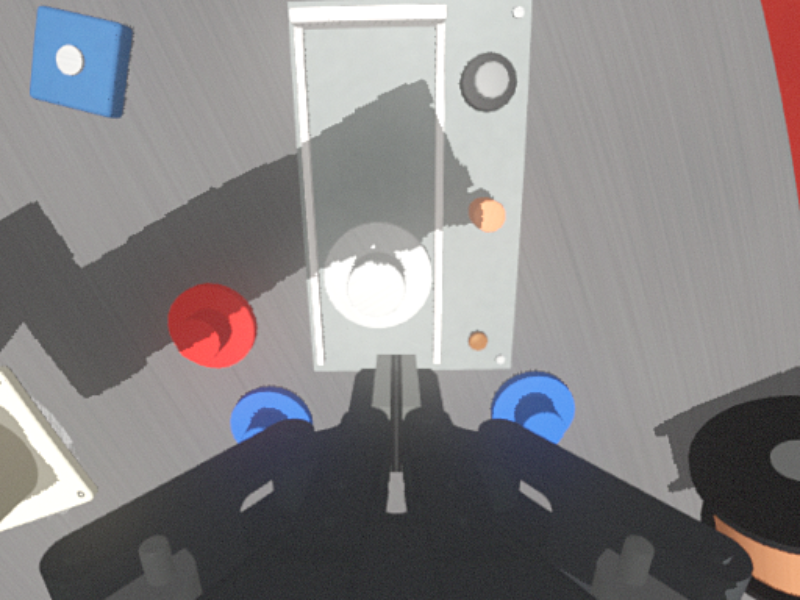

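Whole station in view: near deck corners (315,371) and (511,368), start button (492,81), lamp (478,340), hub (378,280), stop along row ~20.

Run:
```python
from fit import *
ci=np.load('ci.npy',allow_pickle=True).item(); d=np.load('d.npy')
p,res=fit(ci,[((-90,-150,60),315,371),((90,-150,60),511,368),((58,-120,68),478,340),((58,90,81),492,81)])
print(p[:2],np.degrees(p[2]),res.tolist())
for n,X in [('well',(-30,-70)),('prepush',(-30,-140)),('end',(-30,25)),('stop',(-30,130))]: print(n,st(p,X).round(4))
for u,v,n in [(340,340,'deck'),(378,100,'deck'),(380,290,'hubtop'),(492,78,'start'),(370,12,'stop'),(400,350,'deck')]:
    r,c=v*.64,u*.64; print(n,world(ci,r,c,d=d[int(r),int(c)]).round(4))
for n,X in [('stopL',(-85,130,82)),('well',(-30,-70,60)),('c',(90,150,60)),('railR',(25,100,68)),('railL',(-79,0,68))]:
    r,c=proj(ci,[*st(p,X),X[2]/1000]); print(n,round(c/.64),round(r/.64))
```

```text
[0.58729167 0.08073687] -22.15693374066038 [[-0.7, 0.3], [-0.0, -0.0], [0.1, -2.2], [0.6, 1.9]]
well [0.5331 0.0272]
prepush [ 0.5067 -0.0376]
end [0.5689 0.1152]
stop [0.6085 0.2125]
deck [ 0.4827 -0.0059  0.0602]
deck [0.5943 0.1627 0.0589]
hubtop [0.5415 0.0346 0.1047]
start [0.6752 0.142  0.0807]
stop [0.6124 0.2153 0.0814]
deck [ 0.5278 -0.0366  0.0584]
stopL 288 21
well 377 286
c 531 -4
railR 444 67
railL 312 206
```

>>> {"fn": "carry_out", "kwargs": {"deltas": [[-1,-18,-29,-10,0,0,0.5],[-1,-18,-29,-20,0,0,0.6],[-1,-18,-29,-30,0,0,0],[-1,0,0,-35,0,0,0],[-1,0,0,-35,0,0,0],[-1,0,0,-30,0,0,0],[-1,0,0,-25,0,0,0],[-1,0,0,0,0,0,0],[-1,0,0,0,0,0,0]]}}

```text
t: 2.9
eef_pos: [0.5013, -0.0432, 0.0913]
tcp_rot: [[0.38, 0.925, 0.003], [0.925, -0.38, 0.001], [0.002, 0.003, -1.0]]
contact_force: [-0.3, -0.7, 0.8]
grip_width: -0.001
```

>>> {"fn": "carry_out", "kwargs": {"deltas": [[-1,3,-1,-14,0,0,0],[-1,0,0,-12,0,0,0],[-1,0,0,0,0,0,0],[-1,0,0,0,0,0,0]]}}

```text
t: 3.3
eef_pos: [0.5082, -0.0445, 0.07]
tcp_rot: [[0.379, 0.925, 0.012], [0.925, -0.379, 0.0], [0.005, 0.011, -1.0]]
contact_force: [-0.1, 0.3, -0.4]
grip_width: -0.001
```

Run:
```python
from h import *
p,d=read_camera('side'); ci=camera_info('side')
r,c=map(int,proj(ci,[.52,0,.07])); print(r,c)
q=p[r-70:r+50,c-80:c+80]
cv2.imwrite('pics/s1.png',cv2.resize(q[:,:,::-1],(800,600),interpolation=cv2.INTER_CUBIC))
```

```text
190 262
```

View pics/s1.png

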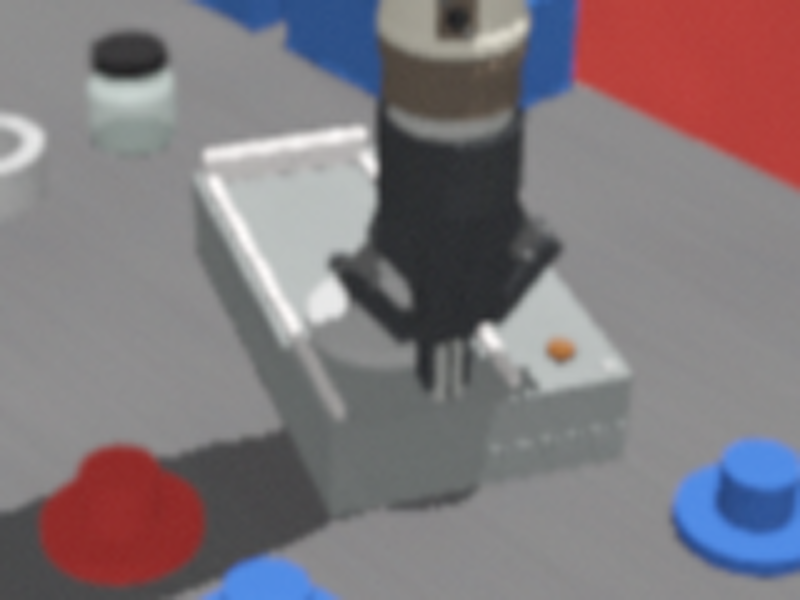

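>>> {"fn": "carry_out", "kwargs": {"deltas": [[-1,0,6,-2,0,0,0],[-1,0,6,-2,0,0,0],[-1,4,9,0,0,0,0],[-1,4,9,0,0,0,0],[-1,4,9,0,0,0,0],[-1,4,9,0,0,0,0]]}}

```text
t: 3.95
eef_pos: [0.5249, 0.0047, 0.0676]
tcp_rot: [[0.381, 0.924, 0.013], [0.924, -0.381, -0.006], [-0.0, 0.014, -1.0]]
contact_force: [-1.9, -4.6, 1.5]
grip_width: -0.001
```

>>> {"fn": "carry_out", "kwargs": {"deltas": [[-1,4,9,-2,0,0,0],[-1,4,9,-1,0,0,0],[-1,4,9,0,0,0,0],[-1,4,9,0,0,0,0],[-1,4,9,0,0,0,0],[-1,4,9,0,0,0,0]]}}

```text
t: 4.55
eef_pos: [0.5491, 0.058, 0.0654]
tcp_rot: [[0.384, 0.923, 0.009], [0.923, -0.384, -0.02], [-0.015, 0.016, -1.0]]
contact_force: [-2.8, -4.8, 2.5]
grip_width: -0.002
```

>>> {"fn": "carry_out", "kwargs": {"deltas": [[-1,3,9,0,0,0,0],[-1,3,9,0,0,0,0],[-1,3,9,0,0,0,0],[-1,4,9,0,0,0,0],[-1,3,8,0,0,0,0]]}}

```text
t: 5.05
eef_pos: [0.5644, 0.1018, 0.0656]
tcp_rot: [[0.386, 0.922, 0.005], [0.922, -0.386, -0.031], [-0.026, 0.017, -1.0]]
contact_force: [-1.4, -4.8, 2.3]
grip_width: 0.0
```

>>> {"fn": "carry_out", "kwargs": {"deltas": [[-1,2,5,0,0.5,0,0],[-1,2,5,0,0.5,0,0],[-1,1,3,0,0,0,0],[-1,1,3,0,0,0,0]]}}

```text
t: 5.45
eef_pos: [0.5696, 0.1177, 0.0654]
tcp_rot: [[0.386, 0.922, 0.002], [0.922, -0.386, -0.018], [-0.016, 0.009, -1.0]]
contact_force: [-1.6, -5.4, 3.7]
grip_width: -0.0
```

>>> {"fn": "carry_out", "kwargs": {"deltas": [[-1,1,2,0,0,0,0],[-1,1,2,0,0,0,0],[-1,1,2,0,0,0,0]]}}

```text
t: 5.75
eef_pos: [0.5705, 0.1199, 0.0655]
tcp_rot: [[0.389, 0.921, -0.003], [0.921, -0.389, -0.028], [-0.027, 0.008, -1.0]]
contact_force: [-4.6, -9.8, 5.9]
grip_width: 0.002
```

>>> {"fn": "carry_out", "kwargs": {"deltas": [[-1,1,3,0,0,0,0],[-1,1,3,0,0,0,0]]}}

```text
t: 5.95
eef_pos: [0.5704, 0.1199, 0.0657]
tcp_rot: [[0.393, 0.92, -0.007], [0.919, -0.392, -0.041], [-0.041, 0.009, -0.999]]
contact_force: [-3.0, -10.6, 5.1]
grip_width: -0.004
```

>>> {"fn": "carry_out", "kwargs": {"deltas": [[-1,-2,-5,0,0.6,0,0],[-1,-4,-9,0,0.8,0,0],[-1,-4,-9,10,0.8,0,0],[-1,0,-20,30,0,0,0],[-1,-5,-25,35,0,0,0],[-1,-5,-25,35,0,0,0],[-1,-5,-20,20,0,0,0],[-1,0,0,0,0,0,0],[-1,0,0,0,0,0,0]]}}

```text
t: 6.85
eef_pos: [0.5429, 0.0054, 0.2027]
tcp_rot: [[0.391, 0.92, -0.002], [0.92, -0.391, 0.014], [0.012, -0.008, -1.0]]
contact_force: [0.1, -0.2, 0.2]
grip_width: -0.002
```

Run:
```python
from h import *
s=robot.observe(); print(s['t'],np.round(s['eef_pos'],4),np.round(s['tcp_rot'],3).tolist(),s['contact_force'])
c='wrist'; ci=camera_info(c); p,d=read_camera(c); np.save('ci.npy',ci,allow_pickle=True); np.save('d.npy',d)
for q,z in [('well_mouth',.06),('reset_top',.04),('stop_face',.07),('hub',.06),('start_top',.081)]:
    for r in pinpoint(c,q)[:2]:
        print(q,round(r['confidence'],2),np.round(np.array(r['at'])/.64),np.round(world(ci,*r['at'],z=z),4))
cv2.imwrite('pics/w2.png',cv2.resize(p[:,:,::-1],(800,600)))
```

```text
6.85 [0.5429 0.0054 0.2027] [[0.391, 0.92, -0.002], [0.92, -0.391, 0.014], [0.012, -0.008, -1.0]] [ 0.13691156 -0.18055933  0.18534956]
well_mouth 0.84 [254. 370.] [0.5333 0.0266 0.06  ]
reset_top 0.58 [246. 366.] [0.5302 0.0298 0.04  ]
hub 0.9 [430. 242.] [ 0.388  -0.0598  0.06  ]
hub 0.8 [309. 172.] [0.3891 0.0452 0.06  ]
```

View pics/w2.png

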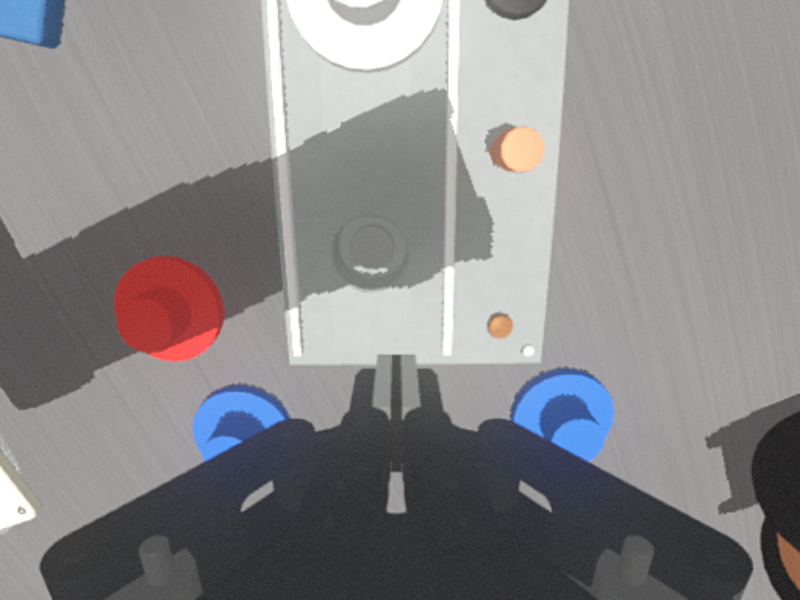

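The well is open: mouth at (370,252), grey key inside at (372,247). Its position agrees with the station fit to within 1 mm.

>>> {"fn": "carry_out", "kwargs": {"deltas": [[-1,-5,11,-15,-0.8,0,0],[-1,-5,11,-25,0,0,0],[-1,0,0,-30,0,0,0],[-1,0,0,-25,0,0,0],[-1,0,0,-15,0,0,0],[-1,0,0,0,0,0,0],[-1,0,0,0,0,0,0]]}}

```text
t: 7.85
eef_pos: [0.5293, 0.0338, 0.0821]
tcp_rot: [[0.382, 0.924, -0.015], [0.924, -0.382, -0.001], [-0.006, -0.013, -1.0]]
contact_force: [0.7, 0.4, -0.6]
grip_width: -0.001
```

>>> {"fn": "carry_out", "kwargs": {"deltas": [[-1,4,-7,-5,0,-0.8,0],[-1,0,0,0,0,0,0],[-1,0,0,0,0,0,0]]}}

```text
t: 8.15
eef_pos: [0.5353, 0.0266, 0.0786]
tcp_rot: [[0.381, 0.925, 0.004], [0.925, -0.381, -0.001], [0.001, 0.004, -1.0]]
contact_force: [1.0, -0.2, -0.0]
grip_width: -0.004
```

>>> {"fn": "carry_out", "kwargs": {"deltas": [[-1,-2,0,-10,0,0,0],[-1,0,0,-10,0,0,0],[-1,0,0,-8,0,0,0],[-1,0,0,-5,0,0,0],[-1,0,0,0,0,0,0]]}}

```text
t: 8.65
eef_pos: [0.5336, 0.0263, 0.0438]
tcp_rot: [[0.382, 0.924, 0.006], [0.924, -0.382, -0.0], [0.002, 0.006, -1.0]]
contact_force: [-0.1, 0.6, 0.9]
grip_width: -0.0
```

>>> {"fn": "carry_out", "kwargs": {"deltas": [[-1,0,0,-4,0,0,0],[-1,0,0,-4,0,0,0],[-1,0,0,-3,0,0,0]]}}

```text
t: 8.95
eef_pos: [0.5342, 0.0264, 0.0337]
tcp_rot: [[0.382, 0.924, 0.007], [0.924, -0.382, -0.001], [0.002, 0.007, -1.0]]
contact_force: [-8.8, -0.9, 28.9]
grip_width: 0.003
```

>>> {"fn": "carry_out", "kwargs": {"deltas": [[-1,0,0,0,0,0,0],[-1,0,0,0,0,0,0]]}}

```text
t: 9.15
eef_pos: [0.5341, 0.0264, 0.0352]
tcp_rot: [[0.382, 0.924, 0.008], [0.924, -0.382, -0.001], [0.003, 0.007, -1.0]]
contact_force: [-1.9, -1.3, 5.0]
grip_width: 0.001
```

>>> {"fn": "carry_out", "kwargs": {"deltas": [[-1,0,0,-2,0,0,0],[-1,0,0,-1.5,0,0,0],[-1,0,0,-1.5,0,0,0]]}}

```text
t: 9.45
eef_pos: [0.5341, 0.0264, 0.034]
tcp_rot: [[0.381, 0.924, 0.01], [0.924, -0.381, -0.001], [0.003, 0.009, -1.0]]
contact_force: [-5.4, -0.9, 11.9]
grip_width: 0.006
```

>>> {"fn": "carry_out", "kwargs": {"deltas": [[-1,0,0,-1.5,0,0,0],[-1,0,0,-1.5,0,0,0],[-1,0,0,-1.5,0,0,0],[-1,0,0,-1.5,0,0,0]]}}

```text
t: 9.85
eef_pos: [0.5341, 0.0264, 0.034]
tcp_rot: [[0.381, 0.924, 0.013], [0.924, -0.381, -0.0], [0.005, 0.012, -1.0]]
contact_force: [-5.0, 0.2, 11.4]
grip_width: -0.004
```

>>> {"fn": "carry_out", "kwargs": {"deltas": [[-1,0,0,-1.5,0,0,0],[-1,0,0,-1.5,0,0,0],[-1,0,0,-1.5,0,0,0],[-1,0,0,-1.5,0,0,0],[-1,0,0,-1.5,0,0,0],[-1,0,0,-1.5,0,0,0],[-1,0,0,-1.5,0,0,0],[-1,0,0,-1.5,0,0,0],[-1,0,0,-1.5,0,0,0],[-1,0,0,-1.5,0,0,0]]}}

```text
t: 10.85
eef_pos: [0.5341, 0.0264, 0.034]
tcp_rot: [[0.381, 0.924, 0.022], [0.925, -0.381, -0.0], [0.008, 0.02, -1.0]]
contact_force: [-4.6, 0.2, 11.2]
grip_width: -0.004
```

>>> {"fn": "carry_out", "kwargs": {"deltas": [[-1,0,0,-1.5,0,0,0],[-1,0,0,-1.5,0,0,0],[-1,0,0,-1.5,0,0,0],[-1,0,0,-1.5,0,0,0],[-1,0,0,-1.5,0,0,0],[-1,0,0,-1.5,0,0,0]]}}

```text
t: 11.45
eef_pos: [0.5341, 0.0264, 0.034]
tcp_rot: [[0.381, 0.924, 0.027], [0.925, -0.381, -0.0], [0.01, 0.025, -1.0]]
contact_force: [-5.2, -0.7, 11.2]
grip_width: 0.002
```

>>> {"fn": "carry_out", "kwargs": {"deltas": [[-1,0,0,5,0,0,0],[-1,0,0,10,0,0,0],[-1,0,0,20,0,0,0],[-1,0,0,30,0,1,0],[-1,0,0,40,0,0,0],[-1,0,0,40,0,0,0],[-1,5,15,30,0,0,0],[-1,10,20,10,0,0,0],[-1,10,20,0,0,0,0],[-1,0,0,0,0,0,0],[-1,0,0,0,0,0,0]]}}

```text
t: 12.55
eef_pos: [0.5586, 0.0828, 0.231]
tcp_rot: [[0.382, 0.924, 0.013], [0.924, -0.382, 0.001], [0.006, 0.012, -1.0]]
contact_force: [-0.2, 0.6, 0.2]
grip_width: 0.003
```

Run:
```python
from fit import *
s=robot.observe(); print(s['t'],np.round(s['eef_pos'],4),s['contact_force'])
c='wrist'; ci=camera_info(c); p,d=read_camera(c); np.save('ci.npy',ci,allow_pickle=True); np.save('d.npy',d)
P=[.58729,.08074,np.radians(-22.157)]
print('expected hub',st(P,(-30,85)).round(4))
for q,z in [('reset_top',.04),('hub',.06),('start_top',.081),('stop_face',.07)]:
    for r in pinpoint(c,q)[:2]:
        a=r['at'];print(q,round(r['confidence'],2),np.round(np.array(a)/.64),np.round(world(ci,*a,z=z),4))
        if q in('reset_top','start_top'): print('  depth point',world(ci,*a,d=d[int(round(a[0])),int(round(a[1]))]).round(4))
cv2.imwrite('pics/w3.png',cv2.resize(p[:,:,::-1],(800,600)))
```

```text
12.55 [0.5586 0.0828 0.231 ] [-0.20262121  0.58152454  0.19808237]
expected hub [0.5916 0.1708]
reset_top 0.56 [330. 390.] [0.5347 0.0297 0.04  ]
  depth point [0.5345 0.0293 0.0389]
hub 0.71 [459. 548.] [ 0.6173 -0.1269  0.06  ]
hub 0.56 [132. 385.] [0.5895 0.17   0.06  ]
start_top 0.62 [127. 526.] [0.6738 0.1385 0.081 ]
  depth point [0.6737 0.1385 0.0812]
start_top 0.39 [261. 504.] [0.6329 0.0614 0.081 ]
  depth point [0.631  0.0654 0.0937]
stop_face 0.59 [ 55. 390.] [0.6105 0.2116 0.07  ]
```

View pics/w3.png

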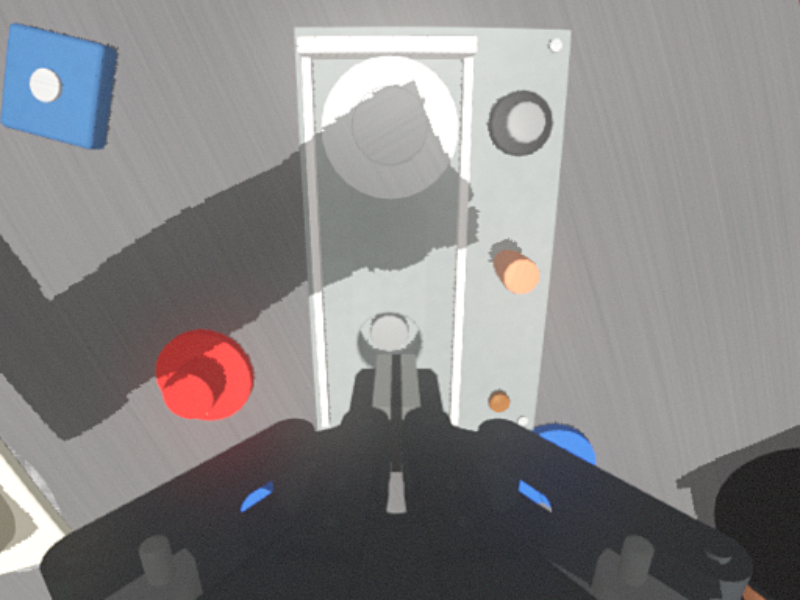

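Run:
```python
from fit import *
ci=np.load('ci.npy',allow_pickle=True).item()
P=[.58729,.08074,np.radians(-22.157)]
for X in [(-30,130,60),(-30,130,72),(-30,130,82),(-60,130,60),(-60,130,82)]:
    r,c=proj(ci,[*st(P,X),X[2]/1000]); print(X,round(c/.64),round(r/.64,1))
im=cv2.imread('pics/w3.png')[20:170,290:490]; cv2.imwrite('pics/c3.png',cv2.resize(im,(800,600),interpolation=cv2.INTER_CUBIC))
```

```text
(-30, 130, 60) 386 58.3
(-30, 130, 72) 386 54.2
(-30, 130, 82) 386 50.4
(-60, 130, 60) 340 58.7
(-60, 130, 82) 336 50.9
```

View pics/c3.png

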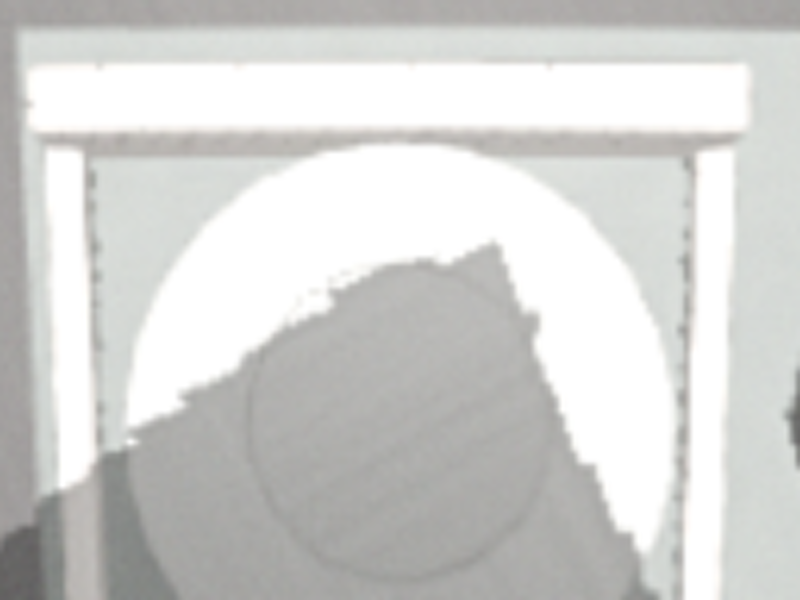

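The crop shows the flange's top edge at row 143. The stop's face runs from row 135 to row 155, so that is the flange's height on the face, and the hub is touching the stop. I'll hand it in.

```bash
python3 -c "
from station import *
print(robot.observe()['contact_force']); print(sign_off())"
```

```text
[-0.00578124  0.22309022 -0.15956374]
the job is handed in; nothing more can be done
None
```

I slid the grey hub along its channel with the outside of the shut fingers until it met the end stop. Then I pressed the reset key down in the uncovered well, held it for about 2 s and let go. The job was handed in at about 13 s of the 54 s allowed, with the arm clear of everything.

- **Hub:** it stopped moving while the push rose to about 11 N. The last close crop shows the flange touching the stop's face. The network put the hub's centre about 2 mm from where it should be, which is within its usual error.
- **Reset key:** the first press peaked at about 29 N and bottomed out. It then eased by about 1 mm for 0.2 s before I pressed again. The second press held at about 11 N and 6 mm down for about 2.1 s. Afterwards the depth picture put the key's top at about 39 mm above the bench, against 40 mm when released, so it has sprung back.
- **Start button and nearby items:** the start button's top is still at 81 mm, so it was not pressed. In the last view the nozzle, magnet and red and blue look-alikes were where they had been. The spray can, collar, coupon, jar and wrench were out of that view, but the arm did not go near them.

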